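Roll the varnish tin up onto the tin roller

TASK

A tin of varnish lies on its side at the foot of the loading ramp of the blue tin roller (the bench machine that turns tins to mix them). Push it slowly and steadily up the ramp with your fingertips, keeping them behind it so that it never gets away and rolls back, until it drops between the two rubber rollers at the black stop; then take your hand away. Do not grip or lift the tin, and leave the other things on the bench as they are.

Things in the scene. Friction and masses are not known exactly. Their poses are not given: they have to be found in the camera images.
- tin: the tin to roll: closed, full, on its side; 75 mm diameter, 100 mm long, 0.3 to 0.6 kg, smooth slippery tinplate, white label with a green band. Origin at its middle, on its axis. y is the tin's own axis; x and z turn as it rolls. Starts on the bench before the ramp's foot, up to 7 degrees askew and 6 mm off the ramp's middle line. Lies still on the level; rolls down the ramp unless held from behind.
- tinroller: fixed blue bench machine: ramp, two rollers and motor housing in one line. Origin on the bench (z = 0) below the axis of the seated tin; x level, in the loading direction (up the ramp); y along the rollers; z up. Ramp foot at x = -208.5 mm, top at x = -44 mm, 29 mm high. Bearing plates 46 mm high, inner faces at y = +-66 mm, x = -44 to 50 mm. Housing x = 48 to 170 mm, 140 mm wide, 111 mm high with its knob.
- ramp: the loading ramp, part of the machine: plain aluminium tray 132 mm wide, 167 mm long, rising at 10 degrees from the bench, with side lips 11 mm high and 128 mm apart inside, flared at the foot. Origin in the middle of its foot edge, on its upper face; x runs up the slope, y across, z square to the slope. The axis of a tin lying on it is at z = 37.5 mm in this frame.
- drive_roller: first rubber roller, at the top of the ramp: 28 mm diameter, 130 mm long, turns stiffly. Origin at its middle, on its axis: x = -26 mm, z = 18 mm in the machine's frame (top 32 mm high). Once the tin's axis has been pushed past this roller's axis (the tin then 69.5 mm high), the tin drops of itself 7 mm into its seat. y along the roller; x and z turn with it.
- idler_roller: second rubber roller, alike and parallel, origin on its axis at x = +26 mm, z = 18 mm in the machine's frame. y along the roller; x and z turn with it.
- seat (a point): where the axis of the seated tin passes: 62.5 mm above the bench, midway between the rollers; axes as the machine's. A tin resting on both rollers stays here by itself.
- stop_face (a point): middle of the face of the black rubber stop on the housing: 110 mm wide, 49 to 76 mm high, 38.5 mm beyond the seat (1 mm clear of the seated tin); axes as the machine's.
- standing_tin: bystander, loose: an identical tin with an orange label and white band, standing upright beside the ramp, 75 mm diameter, 100 mm high. Origin at the centre of its underside, z up.
- cup: bystander, loose: clear plastic mixing cup, 84 mm wide at the rim, 75 mm high, beside the ramp. Origin at the centre of its underside, z up.
- tape: bystander, loose: roll of blue masking tape lying flat, 100 mm diameter, 24 mm high, beside the ramp. Origin at the centre of its underside, z up.
- hardener: bystander, loose: white plastic bottle with red cap, 54 mm diameter, 130 mm high. Origin at the centre of its underside, z up.
- stick_jar: bystander, loose: glass jar with wooden stirring sticks, 76 mm diameter, sticks to about 200 mm high. Origin at the centre of its underside, z up.
- sanding_block: bystander, loose: cork sanding block lying flat, 115 x 62 x 30 mm. Origin at the centre of its underside, z up.
- brush: bystander, loose: flat brush with wooden handle and black foam head lying on the bench, about 205 mm long, 52 mm wide, 17 mm high; x runs from handle to head. Origin on the bench at the root of the head.
There are look-alikes about, which are no part of the job. What is shaped like the tin but turquoise is not meant.

How it is judged:
On the way, in this order (a step that is already met when the one before it is completed fails the run):
1. the tin lies on the ramp, on its way up (x of tin in the frame of tinroller between -0.18 and -0.07 m and z of tin in the frame of ramp below 0.0435 m and contact force between the fingers and tin above 0.05 N), for 0.1 s.
2. the tin lies seated between the two rollers (x of tin in the frame of tinroller between -0.006 and 0.006 m and z of tin in the frame of tinroller between 0.0575 and 0.0665 m and angle between the y axis of tin and the y axis of tinroller, either way round below 0.1 rad and linear speed of tin below 0.03 m/s and angular speed of tin below 0.5 rad/s), for 0.3 s.
At the end, for the whole second after the job is handed in: The tin lies at rest between the two rollers: its axis within 6 mm of the seat in the loading direction, 57.5 to 66.5 mm above the bench, and within 0.1 rad of the rollers' direction (all of step 2); the robot touches nothing.
It fails at once if the tin runs loose on the ramp (faster than 0.12 m/s with no finger touching it) (x of tin in the frame of tinroller between -0.195 and -0.05 m and contact force between the fingers and tin below 0.02 N and linear speed of tin above 0.12 m/s).
It fails at once if the tin is lifted (more than 10 mm off the bench, ramp or rollers) ((x of tin in the frame of tinroller below -0.2085 m and height (world z) of tin above 0.0475 m) or (x of tin in the frame of tinroller between -0.2085 and -0.04 m and z of tin in the frame of ramp above 0.0475 m) or height (world z) of tin above 0.0795 m).
It fails at once if the tin is gripped: taken between the fingers, the grasp point within 28 mm of its centre (distance between the grasp point and tin below 0.028 m).
It fails at once if one of the other things is moved by more than 20 mm (distance of any of standing_tin, cup, tape, hardener, stick_jar, sanding_block, brush from where it was at the start of the episode above 0.02 m).
It also fails if it takes over 45 s, if anything falls off the work surface, if the arm or the gripper's body presses on something with over 40 N, if the wrist force passes 120 N, or if a joint passes its speed limit or range.

ROBOT

A 6-joint arm with a two-finger parallel gripper is mounted at the origin on the work surface. World frame = base frame: x ahead of the robot, y to its left, z up, the work surface at z = 0. Lengths are in m, angles in rad, forces in N, time in s.
With the tool pointing down it reaches from about 0.35 to 0.8 m from the base axis. Payload 7.3 kg.
Tool frame: the origin (TCP) lies at the very end of the fingers, on their centre line; the grasp point (between the pads) lies 19 mm behind it (r.hold_point_z is the z of the grasp point in the tool frame, in m); z points along the fingers, y is the line along which they close (so a half turn about z gives the same grasp; the last joint's range is limited). The gripper opens to 85 mm and grips with 20 to 120 N. Pads are 22 mm wide; open, the fingers measure 114 mm over their backs; the gripper's body (76 mm by 85 mm) begins 54 mm behind the grasp point. The pads swing forward as they close: fully open they stand 13 mm farther back than shut.
Start: joints at [-1.463, 0.342, 1.524, -0, 1.275, -0.146], TCP at [0.132, -0.508, 0.231] pointing down, gripper open.
Joint ranges: [-2.53, 2.53], [-0.77, 2.02], [0.04, 2.7], [-1, 4.14], [0.28, 2.66], [-3.11, 3.11]. Speed limits (rad/s): [2.57, 2.57, 3.14, 3.14, 3.14, 3.14].

INTERFACE

Orientations are given as a unit quaternion [w, x, y, z].
In Python, from bench import r gives the robot as it stands.
- The arm moves only by the tool carry_out, never from a script. Its argument "moves" is a list of rows, each a list of 5 numbers: the closure, from -1 (fully open) to 1 (shut), then the shift along the tool's x, y, z in m, then the turn about the tool's z in degrees. In form: [[grip, dx, dy, dz, roll], ...]. A call has 1 to 12 rows; each row is the pose to reach, as a shift and turn from the pose commanded when the call began, along the tool's axes at that moment; what a row does not reach only later rows make up. A row lasts 1/12 s, in which the tool goes at most 41.7 mm and 7.16 degrees, less where a joint would pass 70% of its speed; a pose out of reach is approached as far as the arm can. A call with a gripper value outside its range is refused whole. The fingers move at their own pace and stop on an object; "newtons" is the grip in N (left out, the last holds). Time passes only in rows, so rows that repeat a pose let the fingers close. It gives the time, the measured TCP pose, the force, the opening and the grip force at its end, in the units of the state.
- r.sense(): the state, without advancing time (a new reading comes with each control period).
- r.camera(name): name is "side" or "top"; returns a dict with "pixels" (400x640x3 uint8, red, green, blue), "mtx" (3x3 intrinsics, pixels), "R" (3x3) and "t" (3): a world point X has camera coordinates R X + t. Camera axes: x right, y down, z forward; pixel columns grow to the right and rows downward; lengths in m; the calibration is good to about 2 mm. A picture is of the moment at which its call begins. There is no depth.
- r.hand_in(): hands the job in; it is judged then, once.
Trained networks look in a picture, given as the dict that the camera call returned (one of the last four; its "shot" number tells which), for a name from the list of things; names that differ only in an ending like _2 or _b are one class to them, and where a whole thing is asked for, a point or a joint stands for the part that bears it (a point fixed in the world has none). Each returns a list of dicts, best first, with "conf" (0 to 1); they miss things now and then, are a little off and sometimes report something else, mostly with a low value. They report only what shows in the picture. A call takes as long as a camera call. They do not tell look-alikes from the thing itself.
- r.spot_in(thing, picture): "point" ([column, row] in pixels, amid what is visible of it).
- r.cut_out(thing, picture): "region" (400x640 bool, what is visible of it) and "point" ([column, row] in pixels, amid what is visible of it).
The state is a dict: "time_s": time; "qpos": joint angles; "qd": joint speeds; "tau": joint torques, N m; "ee_pos": TCP position; "orientation": TCP orientation; "force": force on the tool from outside, world axes, zero at the start; "torque": the same for the moment, N m; "opening": opening from 0.0 (shut) to 1.0 (fully open); "grasp_force": force on a finger pad.
Only numpy, scipy, OpenCV 4.12 (cv2) and the standard library are available. Lean on these libraries where they do the work, as an engineer would, in place of code of your own. Each camera call takes 0.05 s, during which the arm holds its last target. There are 200 camera calls.

## Working session

There is one attempt and no reset: what is moved stays moved. The work goes in short steps, Python scripts to look and compute and a tool call to move; the robot and the scene stay as the last step left them, time stands still between calls to the robot, and variables do not carry over. Pictures are saved under pics/ and viewed, at most 10 in all, crops included, and the job is handed in when it is done.

Besides the shell and the picture viewer there is one more tool, called after "Emit:" by a JSON object that holds its "name" and its "arguments", one argument or row to a line. carry_out: Moves the arm, as the interface text tells. Its arguments: {"type":"object","properties":{"moves":{"type":"array","items":{"type":"array","items":{"type":"number"}}},"newtons":{"type":"number"}},"required":["moves"]}

```bash
mkdir -p pics
python3 - <<'E'
from bench import r
import cv2,numpy as np,pickle
d={}
for n in("top","side"):
    p=r.camera(n); d[n]=p
    cv2.imwrite(f"pics/{n}0.png",p["pixels"][:,:,::-1])
    print(n,np.round(p["mtx"],1).tolist(),np.round(p["R"],3).tolist(),np.round(p["t"],3).tolist())
    for t in("tin","tinroller","ramp","drive_roller","idler_roller","standing_tin","cup","hardener","stick_jar"):
        print(t,[(np.round(q["point"]).tolist(),round(q["conf"],2),int(q["region"].sum())) for q in r.cut_out(t,p)][:4])
s=r.sense();print(s)
pickle.dump(d,open("d.pkl","wb"))
E
```

```text
top [[392.5, 0.0, 319.0], [0.0, 392.5, 198.2], [0.0, 0.0, 1.0]] [[-0.015, -1.0, -0.012], [-0.987, 0.017, -0.162], [0.162, 0.01, -0.987]] [0.025, 0.577, 1.041]
tin [([298.0, 205.0], 0.69, 7414), ([422.0, 279.0], 0.6, 1240)]
tinroller [([299.0, 204.0], 0.69, 7200)]
ramp [([342.0, 214.0], 0.85, 2686), ([296.0, 206.0], 0.51, 7385), ([329.0, 262.0], 0.31, 647)]
drive_roller [([306.0, 208.0], 0.62, 405)]
idler_roller [([287.0, 208.0], 0.92, 480)]
standing_tin [([325.0, 262.0], 0.84, 661)]
cup [([320.0, 154.0], 0.81, 723)]
hardener [([500.0, 231.0], 0.64, 604)]
stick_jar []
side [[512.8, 0.0, 330.7], [0.0, 512.8, 198.3], [0.0, 0.0, 1.0]] [[-0.727, -0.687, 0.011], [-0.403, 0.413, -0.816], [0.556, -0.598, -0.577]] [0.407, 0.273, 1.216]
tin [([384.0, 186.0], 0.89, 836)]
tinroller [([294.0, 215.0], 0.56, 5287), ([181.0, 266.0], 0.51, 986), ([372.0, 223.0], 0.19, 1065)]
ramp [([339.0, 207.0], 0.58, 1200)]
drive_roller [([311.0, 216.0], 0.83, 267)]
idler_roller [([298.0, 222.0], 0.53, 5145)]
standing_tin [([372.0, 221.0], 0.79, 1079), ([314.0, 214.0], 0.16, 250)]
cup [([292.0, 181.0], 0.68, 707)]
hardener []
stick_jar [([412.0, 129.0], 0.62, 1047)]
{'time_s': 1.0, 'qpos': array([-1.46303795e+00,  3.41991259e-01,  1.52414334e+00, -2.26607723e-07,
        1.27540179e+00, -1.45966598e-01]), 'qd': array([ 2.96001337e-04, -2.49837641e-03,  1.40604377e-05,  2.37785740e-03,
        1.31698976e-03,  6.84752499e-04]), 'tau': array([ 2.26398806e-03, -4.33565676e+01, -2.46272475e+01,  1.21377871e-04,
        3.39549397e-04,  4.45937218e-06]), 'ee_pos': array([ 0.1318192 , -0.50817948,  0.23131089]), 'orientation': array([ 2.81233712e-05,  9.91963737e-01,  1.26522504e-01, -6.45754458e-07]), 'force': array([-0.12229245, -0.95885739,  0.3862754 ]), 'torque': array([-0.02848216,  0.01727513,  0.00150374]), 'grasp_force': 0.0, 'opening': 1.000278395147349}
```

View pics/top0.png

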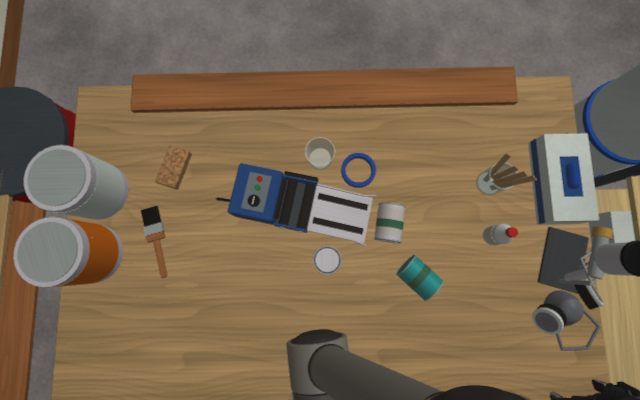

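View pics/side0.png

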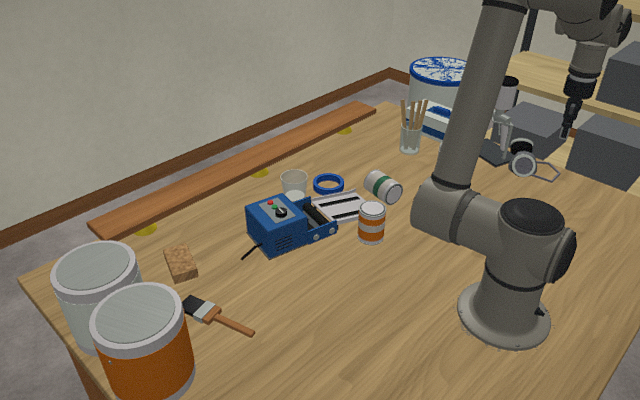

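The top view shows the white tin with the green band at about (390,222), before the ramp foot at (370,215). It could be confused with the turquoise tin at (420,278), the orange standing tin at (327,260), or the large tins at the left edge. I choose (390,222) and check it in a close crop.

Run:
```python
import cv2,pickle,numpy as np
d=pickle.load(open("d.pkl","rb"))
a=d["top"]["pixels"][150:270,220:420,::-1]; a=cv2.resize(a,None,fx=4,fy=4,interpolation=cv2.INTER_CUBIC)
for i in range(0,200,20): cv2.putText(a,str(220+i),(i*4,10),0,.35,(0,0,255),1); cv2.line(a,(i*4,12),(i*4,18),(0,0,255),1)
for i in range(0,120,20): cv2.putText(a,str(150+i),(0,i*4+4),0,.35,(0,0,255),1)
cv2.imwrite("pics/ctop.png",a)
a=d["side"]["pixels"][155:275,235:415,::-1]; a=cv2.resize(a,None,fx=4,fy=4,interpolation=cv2.INTER_CUBIC)
for i in range(0,180,20): cv2.putText(a,str(235+i),(i*4,10),0,.35,(0,0,255),1); cv2.line(a,(i*4,12),(i*4,18),(0,0,255),1)
for i in range(0,120,20): cv2.putText(a,str(155+i),(0,i*4+4),0,.35,(0,0,255),1)
cv2.imwrite("pics/cside.png",a)
```

```text
(no output)
```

View pics/ctop.png

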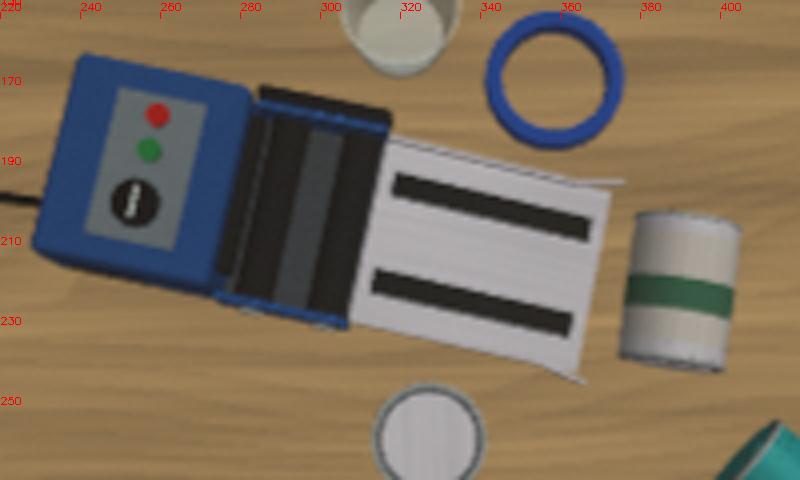

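View pics/cside.png

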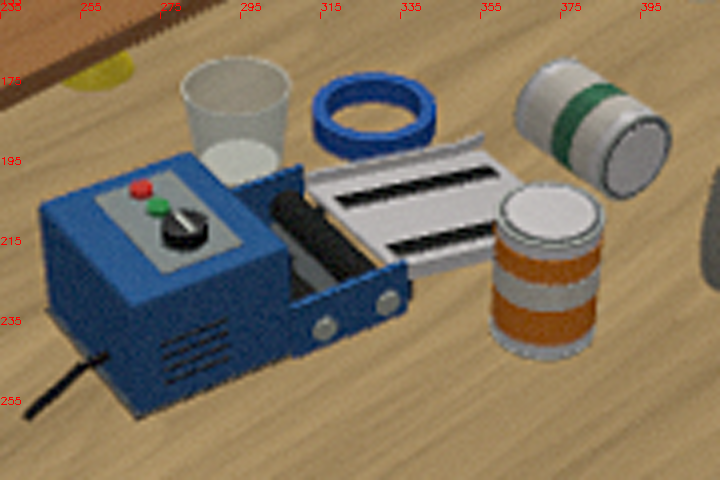

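The crop confirms it: the white and green tin at (390,222) top and (384,186) side lies before the ramp foot. The foot corners are at about (372.5,198) and (364.5,243) in the top view. Next I fit the poses.

```bash
cat > h.py <<'E'
import numpy as np,cv2,pickle
from scipy.optimize import least_squares
def proj(c,P):
    q=np.atleast_2d(P)@c["R"].T+c["t"]; q=q@np.array(c["mtx"]).T; return q[:,:2]/q[:,2:]
def rot(a): c,s=np.cos(a),np.sin(a); return np.array([[c,-s,0],[s,c,0],[0,0,1]])
def W(m,P): return np.atleast_2d(P)@rot(m[2]).T+[m[0],m[1],0]
def hull(c,x,y,a,z=.0375):
    t=np.linspace(0,6.283,60); P=np.vstack([np.c_[.0375*np.cos(t),0*t+s,.0375*np.sin(t)+z] for s in(-.05,.05)])
    return cv2.convexHull(proj(c,W((x,y,a),P)).astype(np.float32))
E
python3 - <<'E'
from h import *
d=pickle.load(open("d.pkl","rb"));T,S=d["top"],d["side"]
M=np.array([[-.2085,-.066,0],[-.2085,.066,0],[-.044,.069,.046],[-.044,-.066,.046],[-.026,0,.032]])
U=np.array([[372.5,198],[364.7,243.3],[307,232],[317.5,183],[306.5,207.5]])
M2=np.array([[-.044,.069,.046],[-.044,-.068,.046]]);U2=np.array([[337,220.7],[310.5,197]])
f=lambda m:np.r_[(proj(T,W(m,M))-U).ravel(),(proj(S,W(m,M2))-U2).ravel()]
s=least_squares(f,[.6,-.05,1.35],loss="soft_l1");m=s.x
print("machine",m.round(4),np.degrees(m[2]),f(m).reshape(-1,2).round(1).tolist())
Q=np.array([[636,212],[740,225],[722,370],[620,355]],np.float32)/4+[220,150]
g0=Q.mean(0); ax=Q[:2].mean(0)-Q[2:].mean(0); a0=np.arctan2(ax[1],ax[0])
sm=(251,)
def g(p):
    h=hull(T,*p)[:,0]; mo=cv2.moments(h); c=np.array([mo["m10"]/mo["m00"],mo["m01"]/mo["m00"]])
    e=.5*np.arctan2(2*mo["mu11"],mo["mu20"]-mo["mu02"])
    return np.r_[c-g0,20*np.sin(e-a0)]
t=least_squares(g,[.6,-.25,m[2]],diff_step=1e-3).x
mo=cv2.moments(hull(S,*t));print("tin",t.round(4),np.degrees(t[2]),g(t),"side c",mo["m10"]/mo["m00"],mo["m01"]/mo["m00"])
rel=rot(m[2]).T@(np.r_[t[:2],0]-np.r_[m[:2],0]);print("tin in machine",rel.round(4))
# other tin positions
for n,u,z in(("standing",(327.3,259.5),.1),("cup",(320,149),.075),("tape",(358.8,170),.024),("teal",(422,279),.04)):
    p=least_squares(lambda p:(proj(T,[[p[0],p[1],z]])[0]-u),[.6,-.1]).x
    print(n,p.round(3),"mach",(rot(m[2]).T@(np.r_[p,0]-np.r_[m[:2],0])).round(3))
pickle.dump((m,t),open("m.pkl","wb"))
E
```

```text
machine [0.5628 0.0791 1.3578] 77.79351050479433 [[0.2, 0.1], [-0.1, -0.2], [-0.1, -0.4], [-0.9, 1.2], [-0.7, -0.9], [0.7, -0.7], [0.7, -0.6]]
tin [ 0.5068 -0.1782  1.4023] 80.34390773923303 [ 1.20118729e-05  2.40621318e-08 -3.89222113e-06] side c 383.2837113856036 186.8829935199583
tin in machine [-0.2633  0.0003  0.    ]
standing [ 0.409 -0.003] mach [-0.113  0.133  0.   ]
cup [0.711 0.011] mach [-0.035 -0.159  0.   ]
tape [ 0.662 -0.099] mach [-0.153 -0.134  0.   ]
teal [ 0.354 -0.258] mach [-0.373  0.133  0.   ]
```

Emit:
{"name": "carry_out", "arguments": {
  "moves": [
    [0,0.034,-0.013,0,-5.3],
    [0,0.068,-0.026,0,-10.5],
    [0,0.103,-0.039,0,-15.8],
    [0,0.137,-0.052,0,-21.1],
    [0,0.171,-0.065,0,-26.4],
    [0,0.205,-0.078,0,-31.6],
    [0,0.239,-0.091,0,-36.9],
    [0,0.274,-0.104,0,-42.2],
    [0,0.308,-0.117,0,-47.4],
    [0,0.342,-0.129,0,-52.7],
    [0,0.376,-0.142,0,-58],
    [0,0.41,-0.155,0,-63.3]
  ]
}}

```text
time_s: 2.0
ee_pos: [0.4911, -0.2539, 0.2314]
orientation: [0.0, 0.777, 0.63, -0.0]
force: [-0.0, -0.0, 0.1]
opening: 0.501
grasp_force: 0.0
```

Emit:
{"name": "carry_out", "arguments": {
  "moves": [
    [0,0,0,0.03,0],
    [0,0,0,0.06,0],
    [0,0,0,0.09,0],
    [0,0,0,0.12,0],
    [0,0,0,0.145,0],
    [0,0,0,0.17,0],
    [0,0,0,0.185,0],
    [0,0,0,0.2,0],
    [0,0,0,0.208,0],
    [0,0,0,0.215,0],
    [0,0,0,0.215,0],
    [0,0,0,0.215,0]
  ]
}}

```text
time_s: 3.0
ee_pos: [0.49, -0.2554, 0.0166]
orientation: [0.0, 0.778, 0.628, 0.0]
force: [-1.1, -0.3, 0.8]
opening: 0.501
grasp_force: 0.0
```

Run:
```python
from bench import r
from h import *
m,t=pickle.load(open("m.pkl","rb"));s=r.sense();p=s["ee_pos"]
print((rot(m[2]).T@(p-np.r_[m[:2],0])).round(4),s["force"])
a=[]
for n,x0,y0,w,h in(("top",260,150,200,150),("side",280,130,200,150)):
    im=r.camera(n)["pixels"][y0:y0+h,x0:x0+w,::-1]; a.append(cv2.resize(im,None,fx=2,fy=2))
cv2.imwrite("pics/p1.png",np.hstack(a))
```

```text
[-0.3423  0.0004  0.0166] [-1.10005234 -0.2768071   0.79662247]
```

View pics/p1.png

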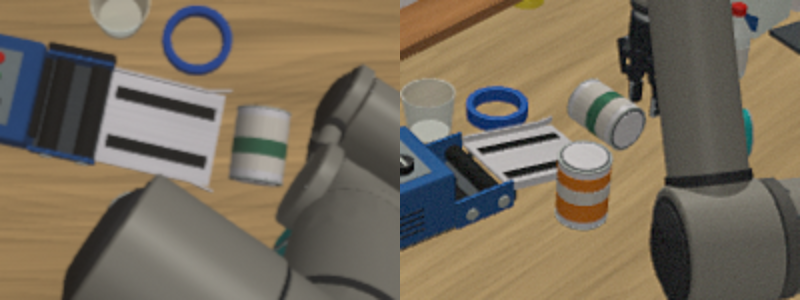

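The fingers stand behind the tin, which is at about (262,145) in the left crop and lined up with the ramp. I start a slow push.

Emit:
{"name": "carry_out", "arguments": {
  "moves": [
    [0,0.008,0,0,0],
    [0,0.016,0,0,0],
    [0,0.022,0,0,0],
    [0,0.026,0,0,0],
    [0,0.029,0,0,0],
    [0,0.032,0,0,0],
    [0,0.035,0,0,0],
    [0,0.038,0,0,0],
    [0,0.041,0,0,0],
    [0,0.044,0,0,0],
    [0,0.047,0,0,0],
    [0,0.05,0,0,0]
  ]
}}

```text
time_s: 4.1
ee_pos: [0.5003, -0.2061, 0.0163]
orientation: [0.0, 0.778, 0.628, -0.0]
force: [0.4, -0.5, 0.3]
opening: 0.498
grasp_force: 0.1
```

```bash
cat > look.py <<'E'
import sys
from bench import r
from h import *
m,t=pickle.load(open("m.pkl","rb"));s=r.sense();p=s["ee_pos"]
print("tool",(rot(m[2]).T@(p-np.r_[m[:2],0])).round(4),(rot(m[2]).T@s["force"]).round(2),s["opening"])
a=[];q=[("top",260,150,200,150),("side",280,130,200,150)]
for n,x0,y0,w,h in q:
    c=r.camera(n);im=c["pixels"]; a.append(cv2.resize(im[y0:y0+h,x0:x0+w,::-1],None,fx=2,fy=2))
    hs=cv2.cvtColor(im,cv2.COLOR_RGB2HSV); g=cv2.inRange(hs,(65,70,40),(84,255,150)); g[:, :250]=0; g[:150]=0
    k,l,st,ce=cv2.connectedComponentsWithStats(g)
    print(n,[(st[i,4].item(),ce[i].round(1).tolist()) for i in np.argsort(-st[1:,4])[:3]+1])
    for L in r.cut_out("tin",c)[:2]:
        if L["region"].sum()<1600: print("  tin",np.round(L["point"],1),round(L["conf"],2),L["region"].sum(), np.argwhere(L["region"]).mean(0)[::-1].round(1))
cv2.imwrite(f"pics/{sys.argv[1]}.png",np.hstack(a))
E
python3 look.py p2
```

```text
tool [-0.292   0.0007  0.0163] [-0.42 -0.49  0.25] 0.4984934518389038
top [(120, [380.5, 221.3]), (30, [256.7, 187.0])]
  tin [377.8 218. ] 0.62 703 [379.4 220.4]
side [(110, [373.5, 185.7]), (25, [274.1, 206.5]), (2, [452.0, 192.5])]
  tin [379. 190.] 0.95 859 [376.8 188.5]
  tin [456.  193.3] 0.6 31 [454.1 193.2]
```

Emit:
{"name": "carry_out", "arguments": {
  "moves": [
    [0,0.004,0,0,0],
    [0,0.008,0,0,0],
    [0,0.012,0,0,0],
    [0,0.016,0,0,0],
    [0,0.02,0,0,0],
    [0,0.024,0,0,0],
    [0,0.028,0,0,0],
    [0,0.032,0,0,0],
    [0,0.036,0,-0.001,0],
    [0,0.04,0,-0.0016,0],
    [0,0.044,0,-0.0023,0],
    [0,0.048,0,-0.003,0]
  ]
}}

```text
time_s: 5.3
ee_pos: [0.5106, -0.1593, 0.0195]
orientation: [0.0, 0.778, 0.628, -0.0]
force: [-0.7, -2.0, 1.0]
opening: 0.504
grasp_force: 1.1
```

```bash
python3 look.py p3
```

```text
tool [-0.244   0.0006  0.0195] [-2.06  0.26  1.05] 0.5036139911571325
top [(92, [360.3, 218.0]), (30, [256.7, 187.0]), (2, [430.5, 270.5])]
  tin [360.4 213.8] 0.76 558 [360.2 216.7]
  tin [434.  286.8] 0.61 366 [432.  286.2]
side [(115, [362.3, 189.8]), (25, [274.3, 206.6]), (1, [453.0, 194.0])]
  tin [363.7 191.2] 0.9 756 [364.  190.3]
```

View pics/p3.png

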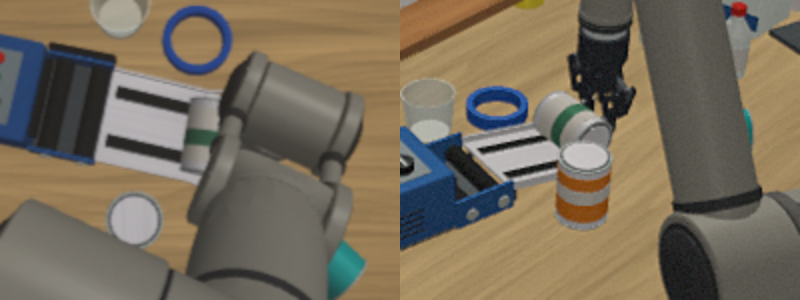

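The tin is on the ramp at about (200,135) in the left crop, square to it, with the fingers against it. I keep pushing along the slope.

Emit:
{"name": "carry_out", "arguments": {
  "moves": [
    [0,0.004,0,-0.0007,0],
    [0,0.008,0,-0.0014,0],
    [0,0.012,0,-0.0021,0],
    [0,0.016,0,-0.0028,0],
    [0,0.02,0,-0.0035,0],
    [0,0.024,0,-0.0042,0],
    [0,0.028,0,-0.0049,0],
    [0,0.032,0,-0.0056,0],
    [0,0.036,0,-0.0063,0],
    [0,0.04,0,-0.007,0],
    [0,0.044,0,-0.0077,0],
    [0,0.048,0,-0.0084,0]
  ]
}}

```text
time_s: 6.5
ee_pos: [0.5206, -0.1121, 0.0278]
orientation: [0.0, 0.778, 0.628, -0.0]
force: [-0.8, -2.5, 1.5]
opening: 0.504
grasp_force: 1.1
```

Emit:
{"name": "carry_out", "arguments": {
  "moves": [
    [0,0.004,0,-0.0007,0],
    [0,0.008,0,-0.0014,0],
    [0,0.012,0,-0.0021,0],
    [0,0.016,0,-0.0028,0],
    [0,0.02,0,-0.0035,0],
    [0,0.024,0,-0.0042,0],
    [0,0.028,0,-0.0049,0],
    [0,0.032,0,-0.0056,0],
    [0,0.036,0,-0.0063,0],
    [0,0.04,0,-0.007,0],
    [0,0.044,0,-0.0077,0],
    [0,0.048,0,-0.0084,0]
  ]
}}

```text
time_s: 7.5
ee_pos: [0.5307, -0.0652, 0.0361]
orientation: [0.0, 0.778, 0.628, -0.0]
force: [-0.8, -2.4, 1.0]
opening: 0.498
grasp_force: 1.1
```

```bash
python3 look.py p4
```

```text
tool [-0.1478  0.0009  0.0361] [-2.5   0.26  1.04] 0.49773231391294465
top [(203, [420.7, 276.2]), (30, [256.7, 187.0]), (19, [335.3, 214.7])]
  tin [419.3 278.2] 0.88 1158 [420.2 277.9]
  tin [319.9 207.8] 0.54 160 [326.  212.7]
side [(118, [336.4, 195.2]), (24, [274.2, 206.6])]
  tin [340.7 198.2] 0.94 969 [339.8 199.5]
```

View pics/p4.png

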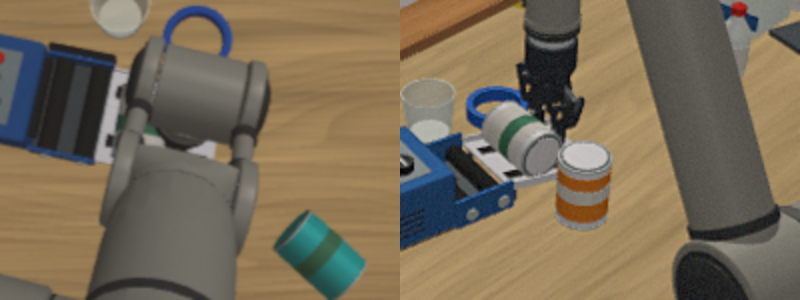

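The tin is midway up the ramp, at about (520,138) in the right crop, still square and in contact. On to the top.

Emit:
{"name": "carry_out", "arguments": {
  "moves": [
    [0,0.004,0,-0.0007,0],
    [0,0.008,0,-0.0014,0],
    [0,0.012,0,-0.0021,0],
    [0,0.016,0,-0.0028,0],
    [0,0.02,0,-0.0035,0],
    [0,0.024,0,-0.0042,0],
    [0,0.028,0,-0.0049,0],
    [0,0.032,0,-0.0056,0],
    [0,0.036,0,-0.0063,0],
    [0,0.04,0,-0.007,0],
    [0,0.044,0,-0.0077,0],
    [0,0.048,0,-0.0084,0]
  ]
}}

```text
time_s: 8.7
ee_pos: [0.5408, -0.0183, 0.0445]
orientation: [0.0, 0.778, 0.628, -0.0]
force: [-1.7, -1.7, 1.6]
opening: 0.499
grasp_force: 1.2
```

```bash
python3 look.py p5
```

```text
tool [-0.0998  0.0009  0.0445] [-2.01  1.26  1.59] 0.49920343002480627
top [(194, [420.9, 276.0]), (30, [256.7, 187.0]), (20, [314.1, 210.9])]
  tin [156.8 229.6] 0.59 886 [155.1 234.5]
  tin [419.6 279.1] 0.57 1177 [419.8 277.6]
side [(120, [322.6, 198.4]), (23, [274.2, 206.5])]
  tin [327.3 201.9] 0.61 1046 [326.5 202. ]
```

Emit:
{"name": "carry_out", "arguments": {
  "moves": [
    [0,0.0025,0,-0.0004,0],
    [0,0.005,0,-0.0008,0],
    [0,0.0075,0,-0.0012,0],
    [0,0.01,0,-0.0016,0],
    [0,0.0125,0,-0.002,0],
    [0,0.015,0,-0.0024,0],
    [0,0.0175,0,-0.0028,0],
    [0,0.02,0,-0.003,0],
    [0,0.0225,0,-0.003,0],
    [0,0.025,0,-0.003,0],
    [0,0.0275,0,-0.003,0],
    [0,0.03,0,-0.003,0]
  ]
}}

```text
time_s: 9.9
ee_pos: [0.5471, 0.0113, 0.0473]
orientation: [-0.0, 0.778, 0.628, 0.0]
force: [0.1, 1.0, 0.0]
opening: 0.494
grasp_force: 0.0
```

```bash
python3 look.py p6
```

```text
tool [-0.0696  0.001   0.0473] [1.03 0.13 0.04] 0.49418179282276425
top [(192, [420.9, 275.9]), (30, [256.7, 187.0]), (13, [302.2, 208.8])]
  tin [422.3 279.1] 0.81 1157 [420.2 277.7]
  tin [301.9 210.3] 0.77 170 [303.1 215. ]
side [(122, [311.3, 201.6]), (24, [274.1, 206.4]), (1, [450.0, 314.0])]
  tin [316.6 208.5] 0.87 990 [315.3 205.5]
```

View pics/p6.png

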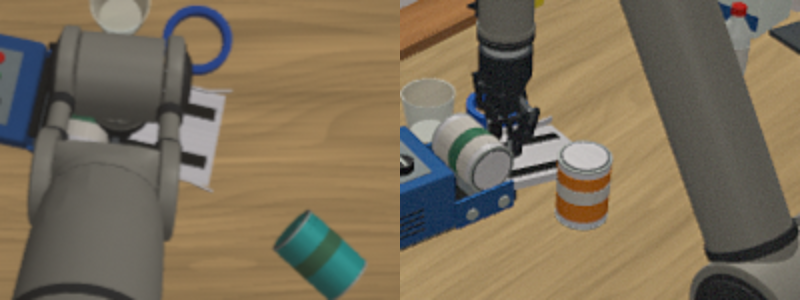

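Emit:
{"name": "carry_out", "arguments": {
  "moves": [
    [0,0.001,0,0,0],
    [0,0.002,0,0,0],
    [0,0.003,0,0,0],
    [0,0.003,0,0,0],
    [0,0.003,0,0,0],
    [0,0.003,0,0,0]
  ]
}}

```text
time_s: 10.6
ee_pos: [0.5477, 0.0136, 0.0475]
orientation: [0.0, 0.778, 0.628, -0.0]
force: [0.7, 0.6, -0.0]
opening: 0.5
grasp_force: 0.0
```

```bash
python3 look.py p7
python3 - <<'E'
from h import *
d=pickle.load(open("d.pkl","rb"));m,t=pickle.load(open("m.pkl","rb"))
for x,z in((-.026,.0695),(-.02,.068),(0,.0625)):
    w=W(m,[[x,0,0]])[0]; mo=cv2.moments(hull(d["side"],w[0],w[1],m[2],z)); print(x,mo["m10"]/mo["m00"],mo["m01"]/mo["m00"])
E
```

```text
tool [-0.0672  0.0009  0.0475] [ 0.78 -0.58 -0.03] 0.4999564514722311
top [(190, [421.1, 275.8]), (30, [256.7, 187.0]), (30, [301.4, 209.4])]
  tin [424.  277.5] 0.6 1088 [420.2 277.5]
  tin [298.3 210.5] 0.59 148 [299.5 213.8]
side [(94, [308.8, 202.7]), (23, [274.2, 206.5]), (1, [337.0, 171.0])]
  tin [181.1 266.2] 0.63 896 [180.5 263.9]
  tin [313.8 206.4] 0.57 853 [312.6 208.3]
-0.026 318.93514724829413 203.33587592490585
-0.02 317.1633648597673 204.45195078301256
0 311.2248617758681 208.336732631188
```

The drop is visible: the tin's outline is at (312.6,208.3), against (311,208) expected for a seated tin. I withdraw straight back, then up.

Emit:
{"name": "carry_out", "arguments": {
  "moves": [
    [0,-0.005,0,0,0],
    [0,-0.015,0,0,0],
    [0,-0.03,0,0,0],
    [0,-0.045,0,0,0],
    [0,-0.06,0,0,0],
    [0,-0.07,0,-0.02,0],
    [0,-0.08,0,-0.05,0],
    [0,-0.09,0,-0.08,0],
    [0,-0.1,0,-0.11,0],
    [0,-0.12,0,-0.14,0],
    [0,-0.15,0,-0.16,0],
    [0,-0.18,0,-0.17,0]
  ]
}}

```text
time_s: 11.8
ee_pos: [0.5102, -0.1642, 0.221]
orientation: [0.003, 0.778, 0.629, 0.001]
force: [1.8, 0.2, 0.5]
opening: 0.497
grasp_force: 0.0
```

```bash
python3 look.py p8
```

```text
tool [-0.2489 -0.      0.221 ] [ 0.58 -1.75  0.47] 0.4967598402744573
top [(180, [294.9, 205.5]), (30, [256.7, 187.0]), (2, [418.5, 258.5])]
  tin [499.5 175.8] 0.73 957 [503.3 176.7]
  tin [295.9 201.9] 0.67 975 [294.7 205.2]
side [(96, [308.5, 202.9]), (23, [274.2, 206.5])]
  tin [312.1 211.5] 0.81 848 [312.5 208.6]
```

View pics/p8.png

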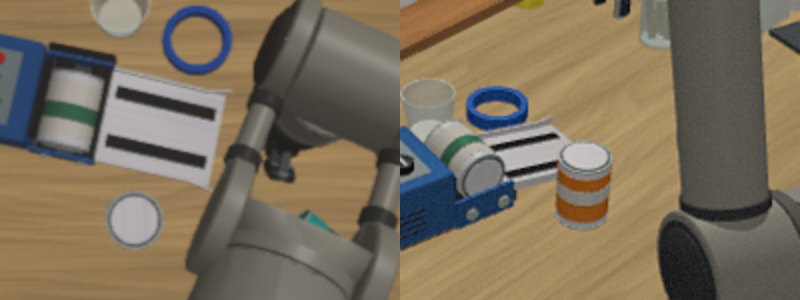

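The tin sits between the rollers, at about (70,110) in the left crop. It is parallel to them, the hand is clear and the neighbours have not moved. I let the arm settle and hand in.

Emit:
{"name": "carry_out", "arguments": {
  "moves": [
    [0,0,0,0,0],
    [0,0,0,0,0],
    [0,0,0,0,0],
    [0,0,0,0,0],
    [0,0,0,0,0],
    [0,0,0,0,0]
  ]
}}

```text
time_s: 12.5
ee_pos: [0.5099, -0.1619, 0.2173]
orientation: [-0.0, 0.778, 0.629, -0.0]
force: [-0.1, 0.1, 0.8]
opening: 0.5
grasp_force: 0.0
```

```bash
python3 -c "
from bench import r
print(r.hand_in())"
```

```text
the job is handed in; nothing more can be done
None
```

The tin was pushed up the ramp and dropped between the two rollers, the hand is clear, and the job was handed in at about 12.5 s; the hand-in gave no verdict.

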